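Set up the savoury-pancake station

TASK

Set up for frying savoury pancakes: lay the three tools that lie loose on the worktop flat in the aluminium prep tray, one to a lane, centred and parallel to the blue lines, in the order they are used from left to right (as seen by the robot): the brush to oil the pan, the spoon to portion the batter, the spatula to turn the pancakes. Stand the wooden pepper mill upright in the middle of the round wooden coaster and the dark amber oil mister upright in the middle of the square slate coaster.

Things in the scene. Friction and masses are not known exactly. Their poses are not given: they have to be found in the camera images.
- brush: Pastry brush with red handle, steel ferrule and grey bristles, 180 mm long, 42 mm wide at the ferrule, 20 mm thick, 70 g. Origin: middle of its length, on its underside; x from handle to working end, z up. Handle: round bar 20 mm thick, axis 10 mm up, from the rear end to x = 0; grip at x = -25 mm. Starts flat, right way up, handle towards the robot.
- spoon: Serving spoon with pale wooden handle and round steel bowl, 190 mm long, bowl 52 mm wide and 14 mm high, 70 g. Origin: middle of its length, on its underside; x from handle to working end, z up. Handle: round bar 20 mm thick, axis 10 mm up, from the rear end to x = 0; grip at x = -25 mm. Starts flat, right way up, handle towards the robot.
- spatula: Turner with black handle and flat steel blade, 200 mm long, blade 90 x 65 mm and 3 mm thick, 80 g. Origin: middle of its length, on its underside; x from handle to working end, z up. Handle: round bar 20 mm thick, axis 10 mm up, from the rear end to x = 0; grip at x = -25 mm. Starts flat, right way up, handle towards the robot.
- mill: Brown wooden pepper mill, 58 mm across at the foot, 170 mm tall, 0.15 to 0.27 kg. The round head is 48 mm across at its widest, from 123 to 159 mm above the foot (grip about 138 mm up, from above); a small knob of 12 mm tops it. Origin: centre of the foot; z up. Starts upright.
- mister: Dark amber spray bottle, body 49 mm across and 128 mm tall, then a collar 27 mm across up to 147 mm, then a grey cylindrical cap 16 mm across from 148 to 177 mm, 0.18 kg. Grip the cap from above, about 161 mm up. Origin: centre of the foot; z up. Starts upright.
- tray: Fixed flat aluminium tray, 240 mm (x, away from the robot) by 280 mm (y, to its left), turned up to 0.15 rad. Floor 4 mm thick, rim 10 mm high, 4 mm wide. Two flush blue lines along x at y = +-41 mm part three lanes, centre lines at y = +82 (left, brush), 0 (spoon), -82 mm (right, spatula). Origin: centre of its underside, at worktop height.
- coaster_wood: Round pale wooden coaster, 90 mm across, 6 mm thick, fixed. Origin: centre of its underside, at worktop height.
- coaster_slate: Square black slate coaster, 90 x 90 mm, 6 mm thick, fixed. Origin: centre of its underside, at worktop height.
There are look-alikes about, which are no part of the job. Leave any red look-alike of the mill alone. Leave any green look-alike of the mister alone.

How it is judged:
By the outcome, as a careful person would: the job done as asked, in the order asked, and still so for the second after the job is handed in, with the robot touching nothing.
It also fails if it takes over 106 s, if anything falls off the work surface, if the arm or the gripper's body presses on something with over 40 N, if the wrist force passes 120 N, or if a joint passes its speed limit or range.

ROBOT

A 7-joint arm with a two-finger parallel gripper is mounted at the origin on a cart in front of the work surface, level with it; the furniture and walls round the work are solid. World frame = base frame: x ahead of the robot, y to its left, z up, the work surface at z = 0. Lengths are in mm, angles in rad, forces in N, time in s.
With the tool pointing down it reaches from about 425 to 975 mm from the base axis. Payload 16.7 kg.
Tool frame: the origin (TCP) lies midway between the tips of the shut fingers; the grasp point (between the pads) lies 19 mm behind it; z points along the fingers, y is the line along which they close (so a half turn about z gives the same grasp; the last joint's range is limited). The gripper opens to 85 mm and grips with 20 to 120 N. Pads are 22 mm wide; open, the fingers measure 114 mm over their backs; the gripper's body (76 mm by 85 mm) begins 54 mm behind the grasp point. The pads swing forward as they close: fully open they stand 13 mm farther back than shut.
Start: joints at [-1.325, 0.426, 0.074, 1.606, -0.034, 1.111, -0.067], TCP at [260.245, 622.775, 231.302] pointing down, gripper open.
Joint ranges: [-2.85, 2.85], [-0.5, 2.14], [-1.23, 1.37], [0.21, 2.46], [-1.02, 4.16], [0.16, 2.05], [-2.73, 2.73]. Speed limits (rad/s): [1.89, 1.89, 2.39, 2.39, 3.01, 3.01, 3.01].

INTERFACE

Orientations are given as a 3x3 rotation matrix whose columns are the frame's x, y, z axes.
In Python, from bench import arm gives the robot as it stands.
- The arm moves only by the tool jog_arm, never from a script. Its argument "steps" is a list of rows, each a list of 7 numbers: the shift along the tool's x, y, z in cm, then the turn, a rotation vector about the tool's x, y, z in units of 6 degrees (1.0 is 6 degrees), then the finger opening in cm, from 0 to 8.54. In form: [[dx, dy, dz, rx, ry, rz, fingers], ...]. A call has 1 to 12 rows; each row shifts and turns the commanded pose from where the row before left it, along the tool's axes as they then stand; what a row does not reach is not made up. A row lasts 1/12 s, in which the tool goes at most 41.7 mm and 7.16 degrees, less where a joint would pass 70% of its speed; a pose out of reach is approached as far as the arm can. A call with a gripper value outside its range is refused whole. The fingers move at their own pace and stop on an object; the grip force is fixed at half the most. Time passes only in rows, so rows that do not move let the fingers close. It gives the time, the measured TCP pose, the force, the opening and the grip force at its end, in the units of the state.
- arm.state(): the state, without advancing time (a new reading comes with each control period).
- arm.capture(name): name is "side" or "top" or "wrist"; returns a dict with "image" (420x560x3 uint8, red, green, blue), "fx", "fy", "cx", "cy" (pixels), "D" ([k1, k2, p1, p2, k3] as OpenCV has them; the pictures are not rectified), "xyz" and "rotation" of the camera in the world. Camera axes: x right, y down, z forward; pixel columns grow to the right and rows downward; lengths in mm; the calibration is good to about 2 mm. A picture is of the moment at which its call begins. There is no depth.
- arm.job_done(): hands the job in; it is judged then, once.
The state is a dict: "clock": time; "qpos": joint angles; "qvel": joint speeds; "joint_efforts": joint torques, N m; "ee_pos": TCP position; "ee_rot": TCP orientation; "wrist_force": force on the tool from outside, world axes, zero at the start; "wrist_torque": the same for the moment, N m; "gripper_width": finger opening in mm; "gripper_force": force on a finger pad.
Only numpy, scipy, OpenCV 4.12 (cv2) and the standard library are available. Lean on these libraries where they do the work, as an engineer would, in place of code of your own. Each camera call takes 0.05 s, during which the arm holds its last target. There are 200 camera calls.

## Working session

There is one attempt and no reset: what is moved stays moved. The work goes in short steps, Python scripts to look and compute and a tool call to move; the robot and the scene stay as the last step left them, time stands still between calls to the robot, and variables do not carry over. Pictures are saved under pics/ and viewed, at most 14 in all, crops included, and the job is handed in when it is done.

Besides the shell and the picture viewer there is one more tool, called after ">>>" by a JSON object that holds its "fn" and its "kwargs", one argument or row to a line. jog_arm: Moves the arm, as the interface text tells. Its arguments: {"type":"object","properties":{"steps":{"type":"array"}},"required":["steps"]}

```bash
mkdir -p pics; cat > h.py <<'E'
import numpy as np, cv2, json, pickle
from bench import arm
def cap(n,f):
    c=arm.capture(n); cv2.imwrite('pics/'+f+'.png',c['image'][:,:,::-1]); pickle.dump(c,open('pics/'+f+'.pkl','wb')); return c
def load(f): return pickle.load(open('pics/'+f+'.pkl','rb'))
def K(c): return np.array([[c['fx'],0,c['cx']],[0,c['fy'],c['cy']],[0,0,1.]])
def ray(c,uv,z):
    p=cv2.undistortPoints(np.array([[uv]],float),K(c),np.array(c['D'],float))[0,0]
    d=np.array(c['rotation'])@np.array([p[0],p[1],1]); o=np.array(c['xyz'])
    return (o+d*(z-o[2])/d[2]).round(1)
def proj(c,P):
    R=np.array(c['rotation']).T; t=-R@np.array(c['xyz'])
    return cv2.projectPoints(np.array(P,float).reshape(-1,1,3),cv2.Rodrigues(R)[0],t,K(c),np.array(c['D'],float))[0][:,0]
E
python3 - <<'E'
from h import *
for n in('side','top','wrist'):
    c=cap(n,n+'0'); print(n,np.round(c['xyz']),np.round(c['rotation'],2).tolist(),c['fx'])
s=arm.state(); print(s)
a=[cv2.imread(f'pics/{n}0.png') for n in('top','side')]
for n,i in zip(('top','side'),a): cv2.imwrite(f'pics/{n}0b.png',cv2.resize(i,(800,600),interpolation=cv2.INTER_CUBIC))
E
```

```text
side [  797. -1024.   909.] [[0.98, 0.1, -0.15], [0.18, -0.64, 0.74], [-0.02, -0.76, -0.65]] 476.97821360133395
top [ 401.   -4. 1109.] [[-0.03, -0.98, 0.19], [-1.0, 0.03, -0.01], [0.0, -0.19, -0.98]] 427.19216360055486
wrist [198. 650. 372.] [[0.38, 0.89, 0.25], [0.92, -0.37, -0.11], [-0.0, 0.27, -0.96]] 305.20156362928293
{'clock': 0.15, 'qpos': array([-1.32451875,  0.42660059,  0.073875  ,  1.60644694, -0.03408067,
        1.11081214, -0.06708783]), 'qvel': array([-1.37459484e-03,  4.03348599e-04, -3.98476098e-05, -9.68355517e-04,
       -8.12560192e-04, -1.47794610e-03,  8.13497250e-04]), 'joint_efforts': array([ 5.34584731e-03, -9.50323462e+01,  3.76431361e+00, -4.63761377e+01,
        1.95496070e-02,  7.73262524e-03,  8.77974071e-05]), 'ee_pos': array([260.14527554, 622.51443272, 230.7696292 ]), 'ee_rot': array([[-9.22686301e-01,  3.85551420e-01, -3.03459001e-04],
       [ 3.85551529e-01,  9.22685806e-01, -9.60774233e-04],
       [-9.04305565e-05, -1.00349231e-03, -9.99999492e-01]]), 'wrist_force': array([-0.22985646, -0.35125801,  0.16600956]), 'wrist_torque': array([-0.01300423, -0.04189494,  0.00719842]), 'gripper_force': 0.0, 'gripper_width': 85.48357848717812}
```

View pics/top0b.png

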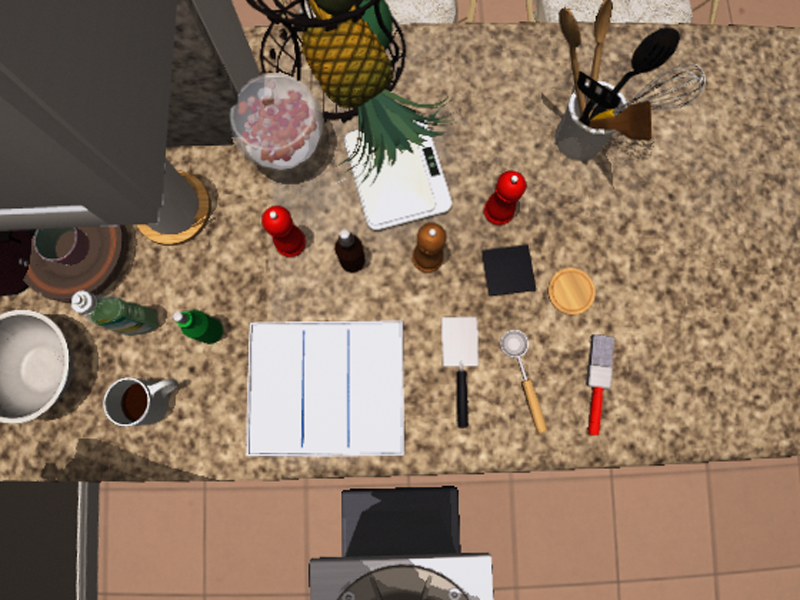

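View pics/side0b.png

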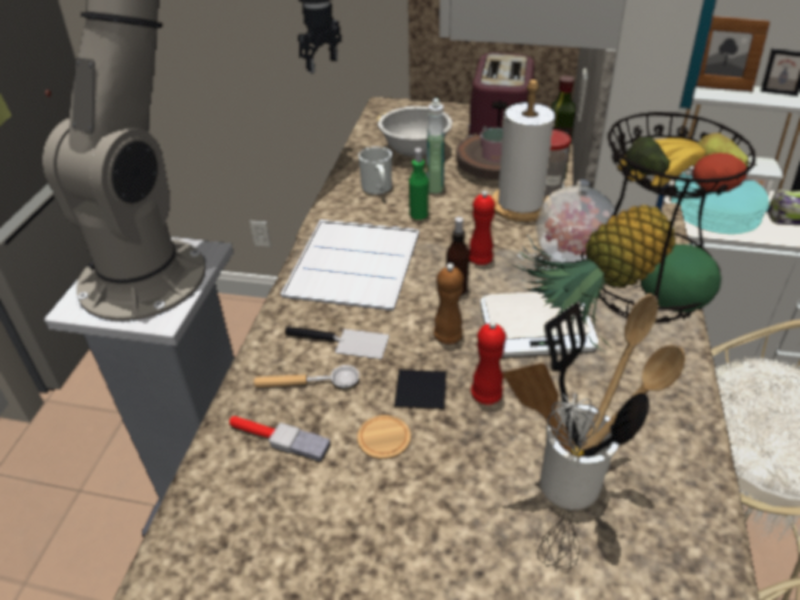

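Top view (800-scale): tray spans (248–403, 322–455). The spatula is at (461,370), spoon at (525,380), brush at (598,385), slate at (509,270) and wooden coaster at (572,291). Mill candidates are red (283,230), red (505,197) and brown (430,245); brown is the one described. Mister candidates are green (198,325) and dark amber (349,250); amber is the one described. I'll confirm both in an enlarged crop.

```bash
python3 - <<'E'
from h import *
c=load('top0'); i=c['image'][:,:,::-1]
cv2.imwrite('pics/cropA.png',cv2.resize(i[130:325,170:430],(780,585),interpolation=cv2.INTER_CUBIC))
E
```

```text
(no output)
```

View pics/cropA.png

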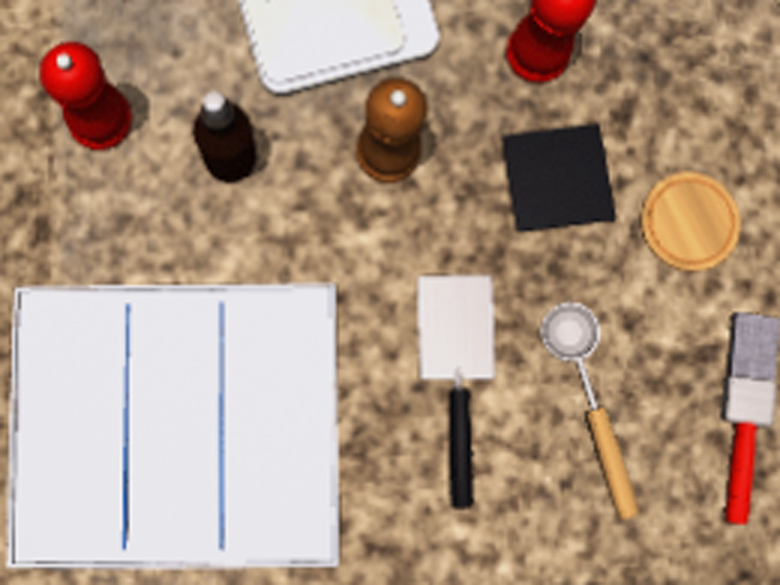

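The crop confirms the brown mill (knob 398,97) and the dark amber mister (grey cap 214,99). I also read off the tools, coasters and tray for the measurements below.

```bash
python3 - <<'E'
from h import *
c=load('top0')
def g(x,y,z): return ray(c,(170+(x+.5)/3-.5,130+(y+.5)/3-.5),z)[:2]
for n,p,z in [('mill',[(398,97)],170),('millfoot',[(388,153)],4),('mister',[(214,99)],177),('misterfoot',[(233,160)],4),
 ('slate',[(504,135),(599,125),(614,220),(518,230)],6),('wood',[(691,221),(643,221),(740,221),(691,172),(691,271)],6),
 ('tray',[(15,287),(336,285),(338,566),(9,567)],10),('lines',[(128,305),(124,548),(221,302),(221,549)],4),
 ('spatH',[(462,507),(459,390)],10),('spatB',[(418,277),(492,276),(495,379),(422,381)],3),
 ('spoonH',[(628,516),(597,409)],10),('bowl',[(570,331)],12),('brushH',[(738,522),(746,424)],10)]:
    P=np.array([g(x,y,z) for x,y in p]); print(n,P.tolist(),'mean',P.mean(0).round(1), 'ang',np.round(np.arctan2(*(P[-1]-P[0])[::-1]),3))
E
```

```text
mill [[684.8, -66.2]] mean [684.8 -66.2] ang 0.0
millfoot [[683.4, -66.3]] mean [683.4 -66.3] ang 0.0
mister [[685.2, 73.5]] mean [685.2  73.5] ang 0.0
misterfoot [[681.0, 71.6]] mean [681.   71.6] ang 0.0
slate [[696.5, -170.3], [703.4, -256.2], [616.4, -263.4], [609.9, -177.8]] mean [ 656.6 -216.9] ang -3.055
wood [[613.5, -332.3], [614.8, -289.2], [612.2, -376.5], [658.0, -336.0], [568.8, -328.6]] mean [ 613.5 -332.5] ang 3.059
tray [[571.6, 263.2], [565.3, -16.3], [327.4, -10.7], [333.1, 266.2]] mean [449.4 125.6] ang 3.129
lines [[553.9, 165.2], [346.6, 169.6], [554.2, 84.0], [343.8, 87.5]] mean [449.6 126.6] ang -2.787
spatH [[372.9, -116.8], [471.4, -118.7]] mean [ 422.2 -117.8] ang -0.019
spatB [[571.3, -88.2], [570.2, -153.1], [480.3, -151.0], [480.6, -87.9]] mean [ 525.6 -120. ] ang 3.138
spoonH [[360.2, -257.4], [451.3, -236.4]] mean [ 405.8 -246.9] ang 0.227
bowl [[518.8, -216.9]] mean [ 518.8 -216.9] ang 0.0
brushH [[351.2, -351.7], [433.7, -365.1]] mean [ 392.4 -358.4] ang -0.161
```

>>> {"fn": "jog_arm", "kwargs": {
  "steps": [
    [0, 0, 0, 0, 0, -0.95, 8.5],
    [0, 0, 0, 0, 0, -0.95, 8.5],
    [0, 0, 0, 0, 0, -0.95, 8.5],
    [0, 0, 0, 0, 0, -0.93, 8.5],
    [-1.7, -2.8, 0, 0, 0, 0, 8.5],
    [-1.7, -2.8, 0, 0, 0, 0, 8.5],
    [-1.7, -2.8, 0, 0, 0, 0, 8.5],
    [-1.7, -2.8, 0, 0, 0, 0, 8.5],
    [-1.7, -2.8, 0, 0, 0, 0, 8.5],
    [-1.7, -2.8, 0, 0, 0, 0, 8.5],
    [-1.7, -2.8, 0, 0, 0, 0, 8.5],
    [-1.7, -2.8, 0, 0, 0, 0, 8.5]
  ]
}}

```text
clock: 1.15
ee_pos: [396.8, 397.2, 231.2]
ee_rot: [[-1.0, 0.0, -0.0], [0.0, 1.0, -0.0], [0.0, -0.0, -1.0]]
wrist_force: [0.2, -0.1, -0.2]
gripper_width: 85.2
gripper_force: 0.0
```

>>> {"fn": "jog_arm", "kwargs": {
  "steps": [
    [-1.8, -2.9, 0, 0, 0, 0, 8.5],
    [-1.8, -2.9, 0, 0, 0, 0, 8.5],
    [-1.8, -2.9, 0, 0, 0, 0, 8.5],
    [-1.8, -2.9, 0, 0, 0, 0, 8.5],
    [-1.8, -2.9, 0, 0, 0, 0, 8.5],
    [-1.8, -2.9, 0, 0, 0, 0, 8.5],
    [-1.8, -2.9, 0, 0, 0, 0, 8.5],
    [-1.8, -2.9, 0, 0, 0, 0, 8.5],
    [-1.8, -2.9, 0, 0, 0, 0, 8.5],
    [-1.8, -2.9, 0, 0, 0, 0, 8.5],
    [-1.8, -2.9, 0, 0, 0, 0, 8.5],
    [-1.8, -2.9, 0, 0, 0, 0, 8.5]
  ]
}}

```text
clock: 2.15
ee_pos: [612.8, 49.2, 231.2]
ee_rot: [[-1.0, -0.0, -0.0], [-0.0, 1.0, -0.0], [0.0, -0.0, -1.0]]
wrist_force: [-0.1, 1.1, -0.6]
gripper_width: 84.7
gripper_force: 0.0
```

```bash
python3 - <<'E'
from h import *
s=arm.state(); print(s['ee_pos'],s['qpos'].round(2))
c=cap('wrist','w1'); 
print(proj(c,[[684,-66,170],[684,-66,141],[656.6,-216.9,6]]).round(1))
cv2.imwrite('pics/w1.png',c['image'][:,:,::-1])
E
```

```text
[612.78751407  49.23199078 231.2312596 ] [-0.42  0.34  0.29  1.76 -0.11  1.06  1.49]
[[124.9 310.1]
 [141.1 290.1]
 [ 65.7 213.6]]
```

View pics/w1.png

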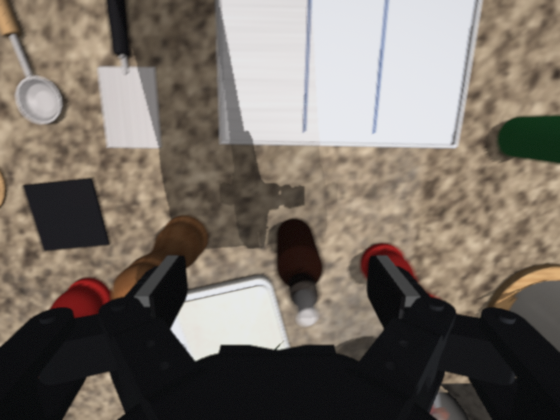

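The wrist picture shows the slate at about (67,214), matching the predicted (65.7,213.6). The mister cap top is at (307,317), its foot near (297,240), and the mill foot near (185,240).

```bash
python3 - <<'E'
from h import *
c=load('w1')
print('cap',ray(c,(307,318),177))
S=[ray(c,p,6)[:2] for p in [(26,187),(93,179),(108,243),(43,250)]]; print('slate',np.mean(S,0))
print('tray far corners',ray(c,(219,146),10),ray(c,(459,147),10))
print('lines',ray(c,(308,10),4),ray(c,(305,131),4),ray(c,(385,10),4),ray(c,(375,133),4))
E
```

```text
cap [685.4  73.  177. ]
slate [ 659.375 -215.1  ]
tray far corners [572.4 -17.5  10. ] [572.9 264.2  10. ]
lines [429.7  83.3   4. ] [555.4  83.2   4. ] [429.4 165.6   4. ] [557.5 165.7   4. ]
```

>>> {"fn": "jog_arm", "kwargs": {
  "steps": [
    [-1.8, -2.9, 0, 0, 0, 0, 8.5],
    [-1.8, -2.9, 0, 0, 0, 0, 8.5],
    [-1.8, -2.9, 0, 0, 0, 0, 8.5],
    [-1.75, -2.85, 0, 0, 0, 0, 8.5],
    [0, 0, 2, 0, 0, 0, 8.5],
    [0, 0, 2, 0, 0, 0, 8.5],
    [0, 0, 2, 0, 0, 0, 8.5],
    [0, 0, 2, 0, 0, 0, 8.5],
    [0, 0, 2, 0, 0, 0, 8.5],
    [0, 0, 1.2, 0, 0, 0, 8.5],
    [0, 0, 0, 0, 0, 0, 6.0],
    [0, 0, 0, 0, 0, 0, 5.4]
  ]
}}

```text
clock: 3.2
ee_pos: [683.6, -64.7, 119.2]
ee_rot: [[-1.0, 0.0, -0.001], [0.0, 1.0, -0.0], [0.001, -0.0, -1.0]]
wrist_force: [0.1, -0.1, 0.6]
gripper_width: 63.5
gripper_force: 0.0
```

>>> {"fn": "jog_arm", "kwargs": {
  "steps": [
    [0, 0, 0, 0, 0, 0, 4.0],
    [0, 0, 0, 0, 0, 0, 4.0],
    [0, 0, 0, 0, 0, 0, 4.0],
    [0, 0, 0, 0, 0, 0, 4.0],
    [0, 0, 0, 0, 0, 0, 4.0]
  ]
}}

```text
clock: 3.62
ee_pos: [684.7, -64.8, 121.2]
ee_rot: [[-1.0, 0.0, 0.003], [0.0, 1.0, 0.0], [-0.003, 0.0, -1.0]]
wrist_force: [0.2, 0.3, 6.8]
gripper_width: 45.1
gripper_force: 61.7
```

>>> {"fn": "jog_arm", "kwargs": {
  "steps": [
    [0, 0, 0, 0, 0, 0, 5.8],
    [0, 0, 0, 0, 0, 0, 5.8],
    [0, -0.1, 0.6, 0, 0, 0, 5.8],
    [0, 0, 0, 0, 0, 0, 5.8],
    [0, 0, 0, 0, 0, 0, 4.0],
    [0, 0, 0, 0, 0, 0, 4.0],
    [0, 0, 0, 0, 0, 0, 4.0],
    [0, 0, 0, 0, 0, 0, 4.0]
  ]
}}

```text
clock: 4.28
ee_pos: [683.7, -65.9, 113.3]
ee_rot: [[-1.0, 0.0, -0.0], [0.0, 1.0, -0.0], [0.0, -0.0, -1.0]]
wrist_force: [0.4, -1.3, 0.3]
gripper_width: 46.0
gripper_force: 61.7
```

>>> {"fn": "jog_arm", "kwargs": {
  "steps": [
    [0, 0, -1.5, 0, 0, 0, 4.0],
    [0, 0, -2, 0, 0, 0, 4.0],
    [0, 0, -1.5, 0, 0, 0, 4.0],
    [0.4, -1.5, 0, 0, 0, 0, 4.0],
    [0.8, -3.0, 0, 0, 0, 0, 4.0],
    [0.8, -3.0, 0, 0, 0, 0, 4.0],
    [0.8, -3.0, 0, 0, 0, 0, 4.0],
    [0.8, -3.0, 0, 0, 0, 0, 4.0],
    [0.8, -3.0, 0, 0, 0, 0, 4.0],
    [0.8, -3.0, 0, 0, 0, 0, 4.0],
    [0.8, -3.0, 0, 0, 0, 0, 4.0],
    [0.6, -2.2, 0, 0, 0, 0, 4.0]
  ]
}}

```text
clock: 5.28
ee_pos: [615.9, -316.0, 162.9]
ee_rot: [[-1.0, 0.002, -0.001], [0.002, 1.0, -0.001], [0.001, -0.001, -1.0]]
wrist_force: [0.7, -0.7, -1.4]
gripper_width: 45.8
gripper_force: 62.1
```

```bash
python3 - <<'E'
from h import *
s=arm.state(); print(s['ee_pos'],s['wrist_force'],s['gripper_width'])
c=cap('top','t2'); i=c['image'][:,:,::-1]
cv2.imwrite('pics/t2b.png',cv2.resize(i[140:240,320:460],(700,500),interpolation=cv2.INTER_CUBIC))
E
```

```text
[ 615.87125015 -315.98931156  162.85797887] [ 0.71745415 -0.6916568  -1.37949387] 45.84762851967112
```

View pics/t2b.png

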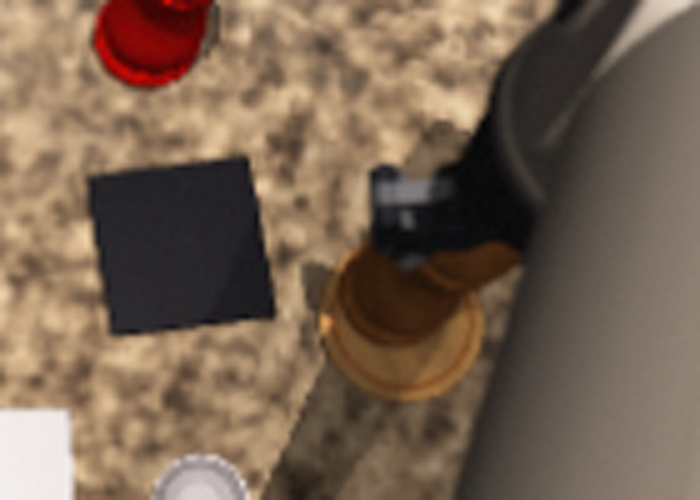

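The mill is hanging in the grip over the wooden coaster, which is at crop (403,322). It is still a little short in y.

>>> {"fn": "jog_arm", "kwargs": {
  "steps": [
    [0, 0, 0, 0, 0, 0, 4.0],
    [0, 0, 0, 0, 0, 0, 4.0]
  ]
}}

```text
clock: 5.5
ee_pos: [617.3, -312.9, 162.7]
ee_rot: [[-1.0, 0.001, -0.001], [0.001, 1.0, 0.001], [0.001, 0.001, -1.0]]
wrist_force: [0.7, -0.1, -2.5]
gripper_width: 45.6
gripper_force: 62.2
```

>>> {"fn": "jog_arm", "kwargs": {
  "steps": [
    [0.2, -1.0, 0, 0, 0, 0, 4.0],
    [0.2, -0.95, 0, 0, 0, 0, 4.0],
    [0, 0, 0, 0, 0, 0, 4.0],
    [0, 0, 1.2, 0, 0, 0, 4.0],
    [0, 0, 1.2, 0, 0, 0, 4.0],
    [0, 0, 1.0, 0, 0, 0, 4.0],
    [0, 0, 0.5, 0, 0, 0, 4.0],
    [0, 0, 0, 0, 0, 0, 4.0],
    [0, 0, 0, 0, 0, 0, 4.0]
  ]
}}

```text
clock: 6.25
ee_pos: [613.6, -332.0, 123.8]
ee_rot: [[-1.0, -0.0, -0.001], [-0.0, 1.0, 0.0], [0.001, 0.0, -1.0]]
wrist_force: [0.3, 0.3, -1.6]
gripper_width: 46.0
gripper_force: 62.2
```

>>> {"fn": "jog_arm", "kwargs": {
  "steps": [
    [0, -0.05, 0.2, 0, 0, 0, 4.0],
    [0, 0, 0.2, 0, 0, 0, 4.0],
    [0, 0, 0, 0, 0, 0, 4.0]
  ]
}}

```text
clock: 6.5
ee_pos: [613.7, -332.7, 120.3]
ee_rot: [[-1.0, 0.0, 0.0], [0.0, 1.0, -0.0], [-0.0, -0.0, -1.0]]
wrist_force: [0.6, 0.3, -2.9]
gripper_width: 45.9
gripper_force: 62.2
```

```bash
python3 - <<'E'
from h import *
c=cap('side','s2'); i=c['image'][:,:,::-1]
print(proj(c,[[613.5,-332.5,6],[613.5,-332.5,176]]))
u,v=proj(c,[[613.5,-332.5,60]])[0].astype(int)
cv2.imwrite('pics/s2b.png',cv2.resize(i[v-75:v+75,u-90:u+90],(720,600),interpolation=cv2.INTER_CUBIC)); print(u,v)
E
```

```text
[[267.34013196 304.36446486]
 [264.04833345 254.49909088]]
266 289
```

View pics/s2b.png

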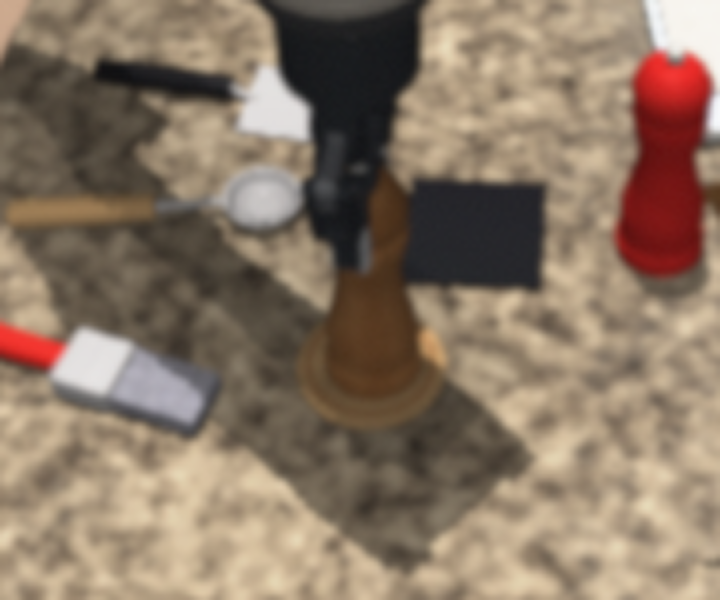

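The mill is upright, with its foot (centre ≈373, front edge 395) concentric with the coaster (300–445, front 420) to about 2 mm. Releasing it.

>>> {"fn": "jog_arm", "kwargs": {
  "steps": [
    [0, 0, 0.1, 0, 0, 0, 4.0],
    [0, 0, 0, 0, 0, 0, 5.0],
    [0, 0, 0, 0, 0, 0, 7.0],
    [0, 0, 0, 0, 0, 0, 8.0],
    [0, 0, 0, 0, 0, 0, 8.0],
    [0, 0, -2, 0, 0, 0, 8.0],
    [0, 0, -3, 0, 0, 0, 8.0],
    [0, 0, -3, 0, 0, 0, 8.0],
    [0, 0, -2, 0, 0, 0, 8.0],
    [0, 0, 0, 0, 0, 0, 8.0]
  ]
}}

```text
clock: 7.38
ee_pos: [615.4, -333.9, 224.5]
ee_rot: [[-1.0, 0.0, 0.006], [0.0, 1.0, -0.003], [-0.006, -0.003, -1.0]]
wrist_force: [0.5, 0.9, 0.8]
gripper_width: 80.0
gripper_force: 0.0
```

>>> {"fn": "jog_arm", "kwargs": {
  "steps": [
    [-0.44, 2.6, 0, 0, 0, 0, 5.0],
    [-0.44, 2.6, 0, 0, 0, 0, 5.0],
    [-0.44, 2.6, 0, 0, 0, 0, 5.0],
    [-0.44, 2.6, 0, 0, 0, 0, 5.0],
    [-0.44, 2.6, 0, 0, 0, 0, 5.0],
    [-0.44, 2.6, 0, 0, 0, 0, 5.0],
    [-0.44, 2.6, 0, 0, 0, 0, 5.0],
    [-0.44, 2.6, 0, 0, 0, 0, 5.0],
    [-0.44, 2.6, 0, 0, 0, 0, 5.0],
    [-0.44, 2.6, 0, 0, 0, 0, 5.0],
    [-0.44, 2.6, 0, 0, 0, 0, 5.0],
    [-0.44, 2.6, 0, 0, 0, 0, 5.0]
  ]
}}

```text
clock: 8.38
ee_pos: [666.5, -19.4, 219.1]
ee_rot: [[-1.0, 0.0, -0.0], [0.0, 1.0, -0.0], [0.0, -0.0, -1.0]]
wrist_force: [0.8, -0.5, 0.1]
gripper_width: 49.9
gripper_force: 0.0
```

>>> {"fn": "jog_arm", "kwargs": {
  "steps": [
    [-0.44, 2.6, 0, 0, 0, 0, 5.0],
    [-0.44, 2.6, 0, 0, 0, 0, 5.0],
    [-0.44, 2.6, 0, 0, 0, 0, 5.0],
    [0, 0, 0, 0, 0, 0, 5.0],
    [0, 0, 0, 0, 0, 0, 5.0]
  ]
}}

```text
clock: 8.8
ee_pos: [679.7, 59.4, 218.8]
ee_rot: [[-1.0, -0.003, -0.001], [-0.003, 1.0, 0.0], [0.001, 0.0, -1.0]]
wrist_force: [0.2, -0.8, 0.4]
gripper_width: 50.1
gripper_force: 0.0
```

>>> {"fn": "jog_arm", "kwargs": {
  "steps": [
    [-0.55, 1.37, 0, 0, 0, 0, 5.0],
    [0, 0, 0, 0, 0, 0, 5.0],
    [0, 0, 1.7, 0, 0, 0, 5.0],
    [0, 0, 2, 0, 0, 0, 5.0],
    [0, 0, 2, 0, 0, 0, 5.0],
    [0, 0, 1.1, 0, 0, 0, 5.0],
    [0, 0, 0, 0, 0, 0, 5.0],
    [0, 0, 0, 0, 0, 0, 5.0]
  ]
}}

```text
clock: 9.47
ee_pos: [685.2, 70.3, 151.4]
ee_rot: [[-1.0, 0.001, -0.001], [0.001, 1.0, -0.0], [0.001, -0.0, -1.0]]
wrist_force: [0.9, -0.1, 0.3]
gripper_width: 49.9
gripper_force: 0.0
```

>>> {"fn": "jog_arm", "kwargs": {
  "steps": [
    [0, 0, 0, 0, 0, 0, 3.5],
    [0, 0, 0, 0, 0, 0, 2.5],
    [0, 0, 0, 0, 0, 0, 1.0],
    [0, 0, 0, 0, 0, 0, 1.0],
    [0, 0, 0, 0, 0, 0, 1.0],
    [0, 0, 0, 0, 0, 0, 1.0]
  ]
}}

```text
clock: 9.97
ee_pos: [686.0, 71.4, 152.6]
ee_rot: [[-1.0, -0.0, 0.002], [-0.0, 1.0, 0.001], [-0.002, 0.001, -1.0]]
wrist_force: [-0.7, 1.0, 6.9]
gripper_width: 14.4
gripper_force: 58.8
```

>>> {"fn": "jog_arm", "kwargs": {
  "steps": [
    [0, 0, -1, 0, 0, 0, 1.0],
    [0, 0, -2, 0, 0, 0, 1.0],
    [0, 0, -2, 0, 0, 0, 1.0],
    [0.1, -1.0, 0, 0, 0, 0, 1.0],
    [0.2, -2.0, 0, 0, 0, 0, 1.0],
    [0.25, -2.6, 0, 0, 0, 0, 1.0],
    [0.25, -2.6, 0, 0, 0, 0, 1.0],
    [0.25, -2.6, 0, 0, 0, 0, 1.0],
    [0.25, -2.6, 0, 0, 0, 0, 1.0],
    [0.25, -2.6, 0, 0, 0, 0, 1.0],
    [0.25, -2.6, 0, 0, 0, 0, 1.0],
    [0.25, -2.6, 0, 0, 0, 0, 1.0]
  ]
}}

```text
clock: 10.97
ee_pos: [664.1, -142.7, 201.5]
ee_rot: [[-1.0, 0.0, -0.0], [0.0, 1.0, -0.0], [0.0, -0.0, -1.0]]
wrist_force: [0.8, -0.7, -2.5]
gripper_width: 14.5
gripper_force: 58.6
```

>>> {"fn": "jog_arm", "kwargs": {
  "steps": [
    [0.25, -2.6, 0, 0, 0, 0, 1.0],
    [0.25, -2.0, 0, 0, 0, 0, 1.0],
    [0.1, -1.0, 0, 0, 0, 0, 1.0],
    [0, 0, 0, 0, 0, 0, 1.0],
    [0, 0, 0, 0, 0, 0, 1.0],
    [0, 0, 0, 0, 0, 0, 1.0]
  ]
}}

```text
clock: 11.47
ee_pos: [659.0, -195.5, 201.2]
ee_rot: [[-1.0, -0.001, -0.0], [-0.001, 1.0, 0.001], [0.0, 0.001, -1.0]]
wrist_force: [0.3, 0.7, -1.9]
gripper_width: 14.7
gripper_force: 58.6
```

>>> {"fn": "jog_arm", "kwargs": {
  "steps": [
    [0.05, -1.0, 0, 0, 0, 0, 1.0],
    [0.05, -1.05, 0, 0, 0, 0, 1.0],
    [0, 0, 0, 0, 0, 0, 1.0],
    [0, 0, 1.2, 0, 0, 0, 1.0],
    [0, 0, 1.3, 0, 0, 0, 1.0],
    [0, 0, 1.0, 0, 0, 0, 1.0],
    [0, 0, 0.3, 0, 0, 0, 1.0],
    [0, 0, 0, 0, 0, 0, 1.0],
    [0, 0, 0, 0, 0, 0, 1.0]
  ]
}}

```text
clock: 12.22
ee_pos: [657.7, -217.4, 163.0]
ee_rot: [[-1.0, -0.0, -0.001], [-0.0, 1.0, 0.0], [0.001, 0.0, -1.0]]
wrist_force: [-0.2, 0.4, -2.3]
gripper_width: 14.1
gripper_force: 58.7
```

```bash
python3 - <<'E'
from h import *
c=cap('side','s3'); t=cap('top','t3')
P=[[658,-216,60]]
L=[]
for k in (c,t):
    u,v=proj(k,P)[0].round().astype(int); i=k['image'][:,:,::-1]; print(u,v,proj(k,[[658,-216,6]]))
    L.append(cv2.resize(i[v-60:v+60,u-40:u+40],(400,600),interpolation=cv2.INTER_CUBIC))
cv2.imwrite('pics/s3b.png',np.hstack(L))
E
```

```text
294 256 [[293.90757505 270.73639472]]
359 183 [[355.57442124 188.19309766]]
```

View pics/s3b.png

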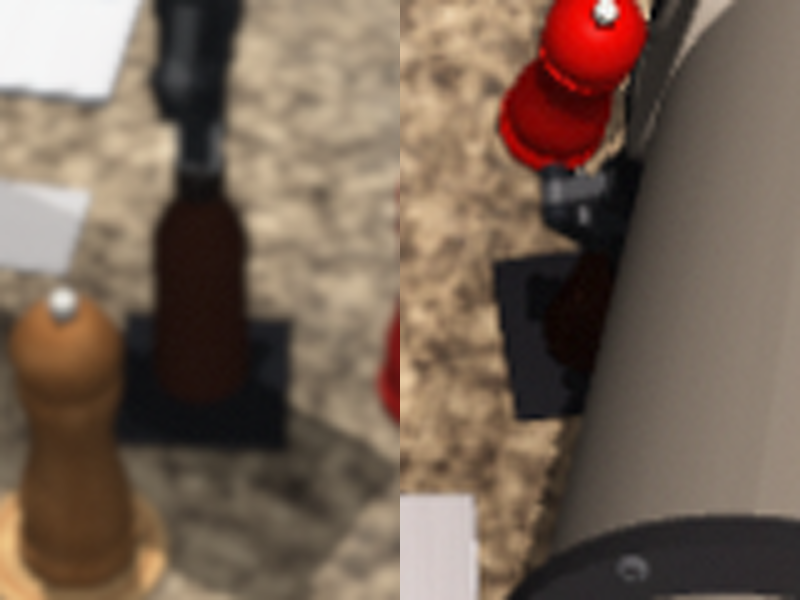

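The mister is upright, with its foot centre at ≈202 and the slate spanning 115–290. Lowering and checking.

>>> {"fn": "jog_arm", "kwargs": {
  "steps": [
    [0, 0.1, 0.2, 0, 0, 0, 1.0],
    [0, 0, 0.2, 0, 0, 0, 1.0],
    [0, 0, 0.1, 0, 0, 0, 1.0],
    [0, 0, 0, 0, 0, 0, 1.0]
  ]
}}

```text
clock: 12.65
ee_pos: [658.0, -216.4, 158.6]
ee_rot: [[-1.0, -0.0, 0.001], [-0.0, 1.0, -0.0], [-0.001, -0.0, -1.0]]
wrist_force: [0.4, 0.9, 0.2]
gripper_width: 14.4
gripper_force: 58.9
```

>>> {"fn": "jog_arm", "kwargs": {
  "steps": [
    [0, 0, 0.05, 0, 0, 0, 1.5],
    [0, 0, 0, 0, 0, 0, 2.5],
    [0, 0, 0, 0, 0, 0, 4.0],
    [0, 0, 0, 0, 0, 0, 5.0],
    [0, 0, -1, 0, 0, 0, 5.0],
    [0, 0, -2, 0, 0, 0, 5.0],
    [0, 0, -2, 0, 0, 0, 5.0],
    [0, 0, -2, 0, 0, 0, 5.0],
    [0, 0, 0, 0, 0, 0, 5.0],
    [0, 0, 0, 0, 0, 0, 5.0]
  ]
}}

```text
clock: 13.48
ee_pos: [658.3, -216.8, 229.7]
ee_rot: [[-1.0, 0.0, 0.003], [0.0, 1.0, -0.001], [-0.003, -0.001, -1.0]]
wrist_force: [0.3, -0.4, -0.2]
gripper_width: 50.0
gripper_force: 0.0
```

>>> {"fn": "jog_arm", "kwargs": {
  "steps": [
    [1.5, -0.9, 0, 0, 0, 0, 5.0],
    [2.2, -1.3, 0, 0, 0, 0, 5.0],
    [2.2, -1.3, 0, 0, 0, 0, 5.0],
    [2.2, -1.3, 0, 0, 0, 0, 5.0],
    [2.2, -1.3, 0, 0, 0, 0, 5.0],
    [2.2, -1.3, 0, 0, 0, 0, 5.0],
    [2.2, -1.3, 0, 0, 0, 0, 5.0],
    [2.2, -1.3, 0, 0, 0, 0, 5.0],
    [2.2, -1.3, 0, 0, 0, 0, 5.0],
    [2.0, -1.3, 0, 0, 0, 0, 5.0],
    [1.5, -0.9, 0, 0, 0, 0, 5.0],
    [0, 0, 0, 0, 0, 0, 5.0]
  ]
}}

```text
clock: 14.48
ee_pos: [428.1, -353.6, 227.7]
ee_rot: [[-1.0, 0.004, -0.001], [0.004, 1.0, -0.0], [0.001, -0.0, -1.0]]
wrist_force: [-1.1, -0.7, 0.9]
gripper_width: 50.0
gripper_force: 0.0
```

>>> {"fn": "jog_arm", "kwargs": {
  "steps": [
    [0, 0, 0, 0, 0, 0.77, 5.0],
    [0, 0, 0, 0, 0, 0.77, 5.0],
    [0, 0, 0, 0, 0, 0, 5.0]
  ]
}}

```text
clock: 14.73
ee_pos: [431.8, -351.2, 227.5]
ee_rot: [[-0.986, 0.165, -0.001], [0.165, 0.986, 0.0], [0.001, 0.0, -1.0]]
wrist_force: [-0.1, -0.2, -0.3]
gripper_width: 50.1
gripper_force: 0.0
```

```bash
python3 - <<'E'
from h import *
s=arm.state(); print(s['ee_pos'],s['qpos'].round(2))
c=cap('wrist','w4')
print(proj(c,[[415.3,-362.2,20],[351,-351.7,10],[433.7,-365,10]]).round(1))
cv2.imwrite('pics/w4.png',cv2.resize(c['image'][:,:,::-1],(800,600),interpolation=cv2.INTER_CUBIC))
E
```

```text
[ 431.75225428 -351.17056153  227.48264872] [ 0.19  0.25  0.44  1.9  -0.12  1.02  2.1 ]
[[264.  170.2]
 [263.6 111.2]
 [264.7 184.4]]
```

View pics/w4.png

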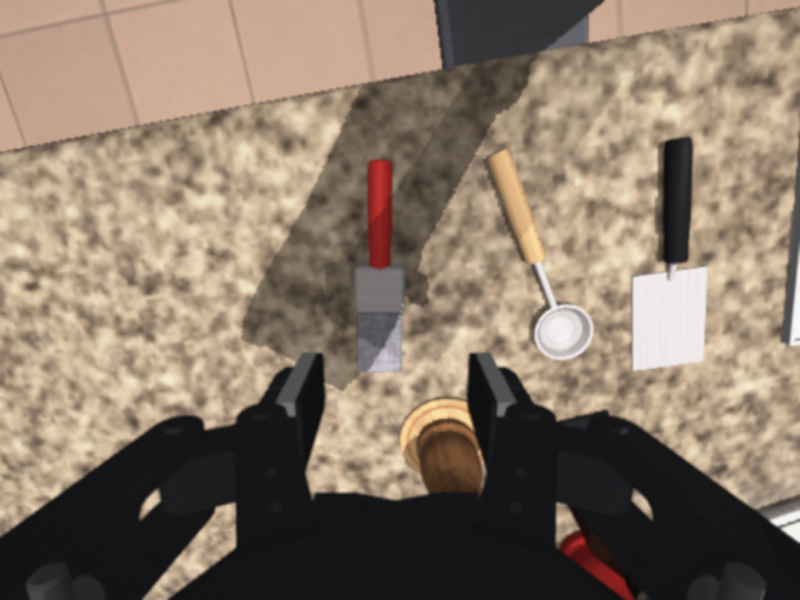

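The brush handle runs from (380,160) to (380,268), in line with the tool. The spoon handle runs (499,152)→(536,263) with its bowl at (563,330). The spatula handle runs (679,140)→(676,262), with blade corners (632,277), (707,268), (704,359) and (634,370).

```bash
cat >> h.py <<'E'
def tool(c,end,tip_or_start,s=.7,z=10):
    a=ray(c,[q*s for q in end],z); b=ray(c,[q*s for q in tip_or_start],z); return a,b,round(float(np.arctan2(b[1]-a[1],b[0]-a[0])),3)
E
python3 - <<'E'
from h import *
c=load('w4')
print('brush',tool(c,(380,160),(380,268)),'tip',ray(c,(380*.7,372*.7),8),'fer',ray(c,(356*.7,268*.7),18),ray(c,(404*.7,268*.7),18))
print('spoon',tool(c,(499,152),(536,263)),tool(c,(499,152),(563,330)))
print('spat',tool(c,(679,140),(676,262)),[ray(c,(x*.7,y*.7),3).tolist() for x,y in((632,277),(707,268),(704,359),(634,370))])
E
```

```text
brush (array([ 352.3, -349.2,   10. ]), array([ 437.8, -364.2,   10. ]), -0.174) tip [ 532.8 -380.9    8. ] fer [ 433.  -383.1   18. ] [ 439.4 -344.1   18. ]
spoon (array([ 361.6, -256. ,   10. ]), array([ 455. , -234.4,   10. ]), 0.227) (array([ 361.6, -256. ,   10. ]), array([ 518.6, -215.6,   10. ]), 0.252)
spat (array([ 375.3, -115.9,   10. ]), array([ 473.3, -117.8,   10. ]), -0.019) [[482.6, -151.2, 3.0], [485.1, -86.8, 3.0], [571.1, -87.1, 3.0], [571.5, -151.0, 3.0]]
```

>>> {"fn": "jog_arm", "kwargs": {
  "steps": [
    [0.7, -0.65, 0, 0, 0, 0, 5.0],
    [0.7, -0.6, 0, 0, 0, 0, 5.0],
    [0, 0, 2, 0, 0, 0, 5.0],
    [0, 0, 3, 0, 0, 0, 5.0],
    [0, 0, 3, 0, 0, 0, 5.0],
    [0, 0, 3, 0, 0, 0, 5.0],
    [0, 0, 3, 0, 0, 0, 5.0],
    [0, 0, 3, 0, 0, 0, 5.0],
    [0, 0, 2, 0, 0, 0, 5.0],
    [0, 0, 1, 0, 0, 0, 5.0],
    [0, 0, 0, 0, 0, 0, 5.0],
    [0, 0, 0, 0, 0, 0, 5.0]
  ]
}}

```text
clock: 15.78
ee_pos: [415.6, -362.2, 28.3]
ee_rot: [[-0.987, 0.161, -0.0], [0.161, 0.987, -0.0], [0.0, -0.0, -1.0]]
wrist_force: [0.5, -0.7, 0.5]
gripper_width: 50.1
gripper_force: 0.0
```

>>> {"fn": "jog_arm", "kwargs": {
  "steps": [
    [0, 0, 1.2, 0, 0, 0, 5.0],
    [0, 0, 1.0, 0, 0, 0, 5.0],
    [0, 0, 0.3, 0, 0, 0, 5.0],
    [0, 0, 0, 0, 0, 0, 4.0],
    [0, 0, 0, 0, 0, 0, 3.0],
    [0, 0, 0, 0, 0, 0, 1.2],
    [0, 0, 0, 0, 0, 0, 1.2],
    [0, 0, 0, 0, 0, 0, 1.2],
    [0, 0, 0, 0, 0, 0, 1.2]
  ]
}}

```text
clock: 16.53
ee_pos: [416.1, -361.8, 3.4]
ee_rot: [[-0.987, 0.161, 0.001], [0.161, 0.987, -0.0], [-0.001, -0.0, -1.0]]
wrist_force: [-2.0, 1.3, 5.6]
gripper_width: 17.0
gripper_force: 58.5
```

>>> {"fn": "jog_arm", "kwargs": {
  "steps": [
    [0, 0, -1.5, 0, 0, 0, 1.2],
    [0, 0, -3, 0, 0, 0, 1.2],
    [0, 0, -3, 0, 0, 0, 1.2],
    [0, 0, -3, 0, 0, 0, 1.2],
    [0, 0, 0, 0, 0, -0.7, 1.2],
    [0, 0, 0, 0, 0, -0.74, 1.2],
    [-1.5, 1, 0, 0, 0, 0, 1.2],
    [-1.5, 2, 0, 0, 0, 0, 1.2],
    [-1.5, 2.5, 0, 0, 0, 0, 1.2],
    [-0.5, 2.5, 0, 0, 0, 0, 1.2],
    [0, 2.5, 0, 0, 0, 0, 1.2],
    [0, 2.5, 0, 0, 0, 0, 1.2]
  ]
}}

```text
clock: 17.53
ee_pos: [467.5, -230.9, 108.0]
ee_rot: [[-1.0, 0.01, 0.0], [0.01, 1.0, -0.0], [-0.0, -0.0, -1.0]]
wrist_force: [0.3, -0.7, -0.2]
gripper_width: 16.6
gripper_force: 58.8
```

>>> {"fn": "jog_arm", "kwargs": {
  "steps": [
    [0, 2.5, 0, 0, 0, 0, 1.2],
    [0, 2.5, 0, 0, 0, 0, 1.2],
    [0, 2.5, 0, 0, 0, 0, 1.2],
    [0, 2.5, 0, 0, 0, 0, 1.2],
    [0, 2.5, 0, 0, 0, 0, 1.2],
    [0, 2.5, 0, 0, 0, 0, 1.2],
    [0, 2.5, 0, 0, 0, 0, 1.2],
    [0, 2.5, 0, 0, 0, 0, 1.2],
    [0, 2.5, 0, 0, 0, 0, 1.2],
    [0, 2.5, 0, 0, 0, 0, 1.2],
    [0, 2.5, 0, 0, 0, 0, 1.2],
    [0, 2.5, 0, 0, 0, 0, 1.2]
  ]
}}

```text
clock: 18.53
ee_pos: [470.4, 69.1, 108.2]
ee_rot: [[-1.0, 0.01, 0.001], [0.01, 1.0, 0.0], [-0.001, 0.0, -1.0]]
wrist_force: [2.3, -0.7, -1.0]
gripper_width: 16.9
gripper_force: 58.8
```

>>> {"fn": "jog_arm", "kwargs": {
  "steps": [
    [0.6, 2.3, 0, 0, 0, 0, 1.2],
    [0.8, 2.3, 0, 0, 0, 0, 1.2],
    [0.8, 2.3, 0, 0, 0, 0, 1.2],
    [0.8, 2.3, 0, 0, 0, 0, 1.2],
    [0.8, 2.3, 0, 0, 0, 0, 1.2],
    [0.6, 1.5, 0, 0, 0, 0, 1.2],
    [0, 0, 0, 0, 0, 0, 1.2],
    [0, 0, 0, 0, 0, 0, 1.2]
  ]
}}

```text
clock: 19.2
ee_pos: [427.6, 198.9, 108.1]
ee_rot: [[-1.0, 0.009, 0.0], [0.009, 1.0, 0.0], [-0.0, 0.0, -1.0]]
wrist_force: [0.0, -0.6, 0.0]
gripper_width: 16.9
gripper_force: 58.8
```

```bash
python3 - <<'E'
from h import *
s=arm.state(); print(s['ee_pos'],s['ee_rot'].round(3)[:,0])
c=cap('wrist','w5'); c=cap('top','t5')
w=load('w5')['image'][:,:,::-1]; 
cv2.imwrite('pics/w5b.png',cv2.resize(w,(800,600),interpolation=cv2.INTER_CUBIC))
E
```

```text
[427.57694081 198.90730744 108.05989794] [-1.     0.009 -0.   ]
```

View pics/w5b.png

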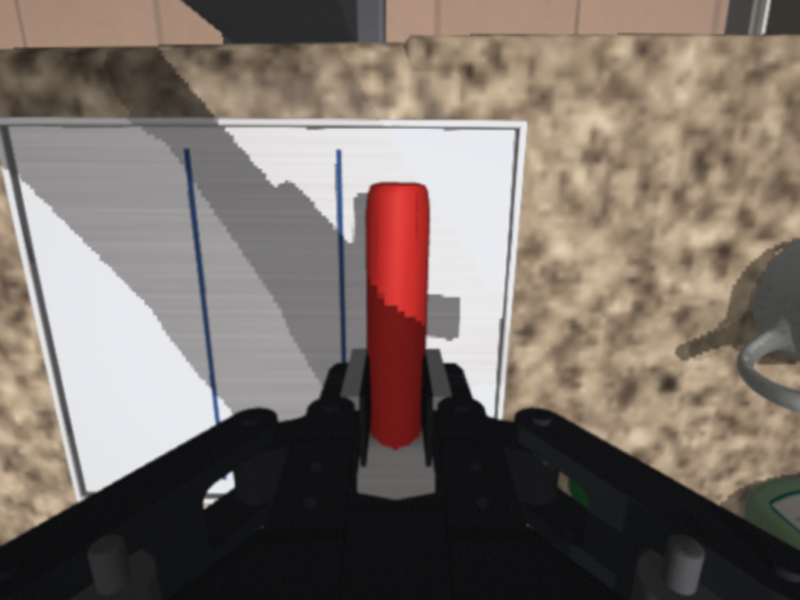

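The tray's near edge runs (3,122)–(526,124). The blue lines run (187,150)→(217,420) and (338,150)→(344,360). The brush handle's rear end is at (398,184).

```bash
python3 - <<'E'
from h import *
c=load('w5'); s=.7
def r(p,z): return ray(c,(p[0]*s,p[1]*s),z)
print('corners',r((3,121),10),r((526,122),10),'far', r((78,500),10))
l=[r(p,4) for p in((187,150),(217,420),(338,150),(344,360))]
print('lines',[x.tolist() for x in l],[np.arctan2(*(l[i+1]-l[i])[1::-1]) for i in(0,2)])
g=np.array([427.6,198.9,108+7]); d=np.array([1,-.009,0])
for ph in(0,.1,.2,.3):
    f=np.array([np.cos(ph),-.009,-np.sin(ph)])
    up=np.array([np.sin(ph),0,np.cos(ph)])
    print(ph,(proj(c,[g-65*f+10*up,g-65*f-10*up])/s).round(0).tolist())
E
```

```text
corners [331.1  -3.1  10. ] [334.5 268.   10. ] far [566.5 -12.3  10. ]
lines [[346.4, 88.7, 4.0], [510.1, 85.4, 4.0], [347.2, 169.9, 4.0], [469.1, 168.3, 4.0]] [np.float64(-0.020156097085039123), np.float64(-0.013124759042808014)]
0 [[391.0, 184.0], [392.0, 183.0]]
0.1 [[391.0, 190.0], [391.0, 181.0]]
0.2 [[391.0, 199.0], [391.0, 181.0]]
0.3 [[390.0, 212.0], [391.0, 184.0]]
```

>>> {"fn": "jog_arm", "kwargs": {
  "steps": [
    [0.08, 0.45, 0, 0, 0, 0.07, 1.2],
    [0, 0.45, 0, 0, 0, 0, 1.2],
    [0, 0, 2, 0, 0, 0, 1.2],
    [0, 0, 2.5, 0, 0, 0, 1.2],
    [0, 0, 2.5, 0, 0, 0, 1.2],
    [0, 0, 1.5, 0, 0, 0, 1.2],
    [0, 0, 0.5, 0, 0, 0, 1.2],
    [0, 0, 0.5, 0, 0, 0, 1.2],
    [0, 0, 0, 0, 0, 0, 1.2],
    [0, 0, 0, 0, 0, 0, 1.2]
  ]
}}

```text
clock: 20.13
ee_pos: [427.5, 207.5, 13.4]
ee_rot: [[-1.0, 0.018, 0.001], [0.018, 1.0, 0.0], [-0.001, 0.0, -1.0]]
wrist_force: [-0.8, -0.2, -0.6]
gripper_width: 16.9
gripper_force: 58.8
```

>>> {"fn": "jog_arm", "kwargs": {
  "steps": [
    [0, 0, 0.3, 0, 0, 0, 1.2],
    [0, 0, 0.2, 0, 0, 0, 1.2],
    [0, 0, 0, 0, 0, 0, 1.2]
  ]
}}

```text
clock: 20.38
ee_pos: [427.2, 207.4, 8.0]
ee_rot: [[-1.0, 0.018, 0.0], [0.018, 1.0, 0.0], [-0.0, 0.0, -1.0]]
wrist_force: [-0.0, -0.1, -1.1]
gripper_width: 17.2
gripper_force: 58.8
```

```bash
cat >> h.py <<'E'
def segrows(c,mask,rows,z):
    out=[]
    for v in rows:
        u=np.where(mask[v])[0]
        if len(u): out.append((v,int(u.min()),int(u.max()),ray(c,((u.min()+u.max())/2,v),z)[:2].tolist()))
    return out
def masks(c):
    h=cv2.cvtColor(c['image'],cv2.COLOR_RGB2HSV); H,S,V=cv2.split(h)
    return dict(red=((H<8)|(H>172))&(S>150)&(V>60),blue=(H>95)&(H<125)&(S>90),black=(V<60),wood=(H>8)&(H<22)&(S>90))
E
python3 - <<'E'
from h import *
s=arm.state(); print(s['ee_pos'],s['wrist_force'])
c=cap('wrist','w6'); m=masks(c)
b=m['blue'].copy(); b[:,:180]=0; b[:,330:]=0
print('red',segrows(c,m['red'],range(60,260,25),14)); print('blue',segrows(c,b,range(60,260,25),4))
v=np.where(m['red'].any(1))[0]; print(v.min(),v.max())
E
```

```text
[427.22834787 207.44100755   7.97471296] [-0.04722805 -0.11034196 -1.14404428]
red [(135, 259, 298, [365.0, 210.5]), (160, 257, 299, [375.7, 210.2]), (185, 257, 298, [387.0, 209.8]), (210, 258, 297, [398.8, 209.6]), (235, 258, 296, [411.1, 209.1])]
blue [(110, 187, 191, [353.5, 169.9]), (135, 189, 193, [364.7, 169.8]), (160, 191, 195, [376.3, 169.7]), (185, 193, 197, [388.4, 169.6]), (210, 195, 198, [401.0, 169.2]), (235, 197, 200, [414.3, 169.1])]
129 314
```

>>> {"fn": "jog_arm", "kwargs": {
  "steps": [
    [0, 0.05, 0, 0, 0, -0.07, 1.2],
    [0, 0, 0.05, 0, 0, 0, 1.2],
    [0, 0, 0, 0, 0, 0, 2.0],
    [0, 0, 0, 0, 0, 0, 3.0],
    [0, 0, 0, 0, 0, 0, 4.5],
    [0, 0, 0, 0, 0, 0, 4.5],
    [0, 0, -1, 0, 0, 0, 4.5],
    [0, 0, -3, 0, 0, 0, 4.5],
    [0, 0, -3, 0, 0, 0, 4.5],
    [0, 0, -3, 0, 0, 0, 4.5],
    [-1.5, -1.0, 0, 0, 0, 0, 4.5],
    [-1.5, -2.0, 0, 0, 0, 0, 4.5]
  ]
}}

```text
clock: 21.43
ee_pos: [457.8, 179.9, 110.1]
ee_rot: [[-1.0, 0.007, 0.004], [0.007, 1.0, 0.003], [-0.004, 0.003, -1.0]]
wrist_force: [0.7, 0.6, -0.3]
gripper_width: 45.0
gripper_force: 0.0
```

>>> {"fn": "jog_arm", "kwargs": {
  "steps": [
    [0, -2.6, 0, 0, 0, 0, 4.5],
    [0, -2.6, 0, 0, 0, 0, 4.5],
    [0, -2.6, 0, 0, 0, 0, 4.5],
    [0, -2.6, 0, 0, 0, 0, 4.5],
    [0, -2.6, 0, 0, 0, 0, 4.5],
    [0, -2.6, 0, 0, 0, 0, 4.5],
    [0, -2.6, 0, 0, 0, 0, 4.5],
    [0, -2.6, 0, 0, 0, 0, 4.5],
    [0, -2.6, 0, 0, 0, 0, 4.5],
    [0, -2.6, 0, 0, 0, 0, 4.5],
    [0, -2.6, 0, 0, 0, 0, 4.5],
    [0, -2.6, 0, 0, 0, 0, 4.5]
  ]
}}

```text
clock: 22.43
ee_pos: [453.3, -135.7, 108.1]
ee_rot: [[-1.0, 0.011, 0.001], [0.011, 1.0, 0.0], [-0.001, 0.0, -1.0]]
wrist_force: [1.1, -0.2, -0.6]
gripper_width: 44.9
gripper_force: 0.0
```

>>> {"fn": "jog_arm", "kwargs": {
  "steps": [
    [0.5, -2.6, 0, 0, 0, 0, 4.5],
    [0.8, -2.6, 0, 0, 0, 0, 4.5],
    [0.8, -2.0, 0, 0, 0, 0, 4.5],
    [0.5, -1.0, 0, 0, 0, 0, 4.5],
    [0, 0, 0, 0, 0, -0.8, 4.5],
    [0, 0, 0, 0, 0, -0.8, 4.5],
    [0, 0, 0, 0, 0, -0.68, 4.5],
    [0, 0, 0, 0, 0, 0, 4.5],
    [0, 0, 0, 0, 0, 0, 4.5]
  ]
}}

```text
clock: 23.18
ee_pos: [426.6, -216.3, 107.9]
ee_rot: [[-0.975, -0.224, 0.0], [-0.224, 0.975, 0.0], [-0.0, 0.0, -1.0]]
wrist_force: [0.5, 0.1, -0.3]
gripper_width: 44.8
gripper_force: 0.0
```

>>> {"fn": "jog_arm", "kwargs": {
  "steps": [
    [0.15, -1.2, 0, 0, 0, 0, 4.5],
    [0.15, -1.2, 0, 0, 0, 0, 4.5],
    [0, 0, 2, 0, 0, 0, 4.5],
    [0, 0, 2.5, 0, 0, 0, 4.5],
    [0, 0, 2.5, 0, 0, 0, 4.5],
    [0, 0, 1.5, 0, 0, 0, 4.5],
    [0, 0, 0.5, 0, 0, 0, 4.5],
    [0, 0, 0, 0, 0, 0, 4.5],
    [0, 0, 0, 0, 0, 0, 4.5]
  ]
}}

```text
clock: 23.93
ee_pos: [429.4, -240.4, 17.9]
ee_rot: [[-0.974, -0.225, 0.0], [-0.225, 0.974, -0.0], [-0.0, -0.0, -1.0]]
wrist_force: [0.3, -0.9, 0.1]
gripper_width: 44.8
gripper_force: 0.0
```

>>> {"fn": "jog_arm", "kwargs": {
  "steps": [
    [0, 0, 0.8, 0, 0, 0, 4.5],
    [0, 0, 0.6, 0, 0, 0, 4.5],
    [0, 0, 0, 0, 0, 0, 4.5],
    [0, 0, 0, 0, 0, 0, 3.0],
    [0, 0, 0, 0, 0, 0, 1.2],
    [0, 0, 0, 0, 0, 0, 1.2],
    [0, 0, 0, 0, 0, 0, 1.2],
    [0, 0, 0, 0, 0, 0, 1.2]
  ]
}}

```text
clock: 24.6
ee_pos: [429.3, -240.4, 3.8]
ee_rot: [[-0.974, -0.226, 0.0], [-0.226, 0.974, -0.0], [-0.0, -0.0, -1.0]]
wrist_force: [-2.5, 0.7, 5.5]
gripper_width: 16.6
gripper_force: 58.4
```

>>> {"fn": "jog_arm", "kwargs": {
  "steps": [
    [0, 0, -1.5, 0, 0, 0, 1.2],
    [0, 0, -3, 0, 0, 0, 1.2],
    [0, 0, -3, 0, 0, 0, 1.2],
    [0, 0, -2, 0, 0, 0.4, 1.2],
    [0, 0, 0, 0, 0, 0.8, 1.2],
    [0, 0, 0, 0, 0, 0.8, 1.2],
    [0, 0, 0, 0, 0, 0.31, 1.2],
    [-1.0, 1, 0, 0, 0, 0, 1.2],
    [-1.0, 2, 0, 0, 0, 0, 1.2],
    [-1.0, 2.6, 0, 0, 0, 0, 1.2],
    [0, 2.6, 0, 0, 0, 0, 1.2],
    [0, 2.6, 0, 0, 0, 0, 1.2]
  ]
}}

```text
clock: 25.6
ee_pos: [461.0, -131.7, 98.5]
ee_rot: [[-1.0, 0.014, 0.0], [0.014, 1.0, -0.0], [-0.0, -0.0, -1.0]]
wrist_force: [0.8, 0.0, -0.7]
gripper_width: 16.6
gripper_force: 59.2
```

>>> {"fn": "jog_arm", "kwargs": {
  "steps": [
    [0, 2.6, 0, 0, 0, 0, 1.2],
    [0, 2.6, 0, 0, 0, 0, 1.2],
    [0, 2.6, 0, 0, 0, 0, 1.2],
    [0, 2.6, 0, 0, 0, 0, 1.2],
    [0, 2.6, 0, 0, 0, 0, 1.2],
    [0, 2.6, 0, 0, 0, 0, 1.2],
    [0.7, 2.6, 0, 0, 0, 0, 1.2],
    [0.7, 2.6, 0, 0, 0, 0, 1.2],
    [0.7, 2.6, 0, 0, 0, 0, 1.2],
    [0.5, 1.5, 0, 0, 0, 0, 1.2],
    [0, 0, 0, 0, 0, 0, 1.2],
    [0, 0, 0, 0, 0, 0, 1.2]
  ]
}}

```text
clock: 26.6
ee_pos: [437.9, 117.2, 98.5]
ee_rot: [[-1.0, 0.012, 0.0], [0.012, 1.0, 0.0], [-0.0, 0.0, -1.0]]
wrist_force: [-0.5, 0.2, -1.0]
gripper_width: 16.6
gripper_force: 59.2
```

>>> {"fn": "jog_arm", "kwargs": {
  "steps": [
    [0.6, 0.45, 0, 0, 0, 0, 1.2],
    [0.55, 0.45, 0, 0, 0, 0, 1.2],
    [0, 0, 2, 0, 0, 0, 1.2],
    [0, 0, 2.5, 0, 0, 0, 1.2],
    [0, 0, 2.5, 0, 0, 0, 1.2],
    [0, 0, 1.2, 0, 0, 0, 1.2],
    [0, 0, 0.5, 0, 0, 0, 1.2],
    [0, 0, 0.2, 0, 0, 0, 1.2],
    [0, 0, 0, 0, 0, 0, 1.2],
    [0, 0, 0, 0, 0, 0, 1.2]
  ]
}}

```text
clock: 27.43
ee_pos: [427.1, 125.8, 10.1]
ee_rot: [[-1.0, 0.014, 0.001], [0.014, 1.0, 0.0], [-0.001, 0.0, -1.0]]
wrist_force: [0.1, -0.9, -0.7]
gripper_width: 16.6
gripper_force: 59.2
```

```bash
python3 - <<'E'
from h import *
s=arm.state(); print(s['ee_pos'],s['wrist_force'])
c=cap('wrist','w7'); m=masks(c); cv2.imwrite('pics/w7b.png',c['image'][:,:,::-1])
b=m['blue'].copy(); b[:,280:]=0; d=m['blue'].copy(); d[:,:280]=0
w=m['wood'].copy(); w[:,:230]=0; w[:,330:]=0
R=range(110,240,25)
print('wood',segrows(c,w,R,14)); print('blueR',segrows(c,b,R,4));print('blueL',segrows(c,d,R,4))
E
```

```text
[427.07387574 125.8245209   10.05440135] [ 0.05710126 -0.92246412 -0.70617609]
wood [(135, 254, 295, [364.9, 127.0]), (160, 254, 295, [375.8, 126.8]), (185, 255, 295, [387.3, 126.9]), (210, 256, 295, [399.2, 126.9]), (235, 257, 296, [411.7, 127.2])]
blueR [(110, 188, 192, [353.5, 88.0]), (135, 190, 194, [364.7, 87.9]), (160, 192, 196, [376.5, 87.9]), (185, 194, 197, [388.8, 87.5]), (210, 195, 199, [401.6, 87.2]), (235, 197, 201, [415.1, 87.1])]
blueL [(110, 365, 369, [354.5, 169.8]), (135, 362, 367, [365.8, 169.3]), (160, 361, 365, [377.6, 169.4]), (185, 359, 363, [389.8, 169.1]), (210, 357, 361, [402.7, 168.9]), (235, 355, 359, [416.1, 168.7])]
```

View pics/w7b.png

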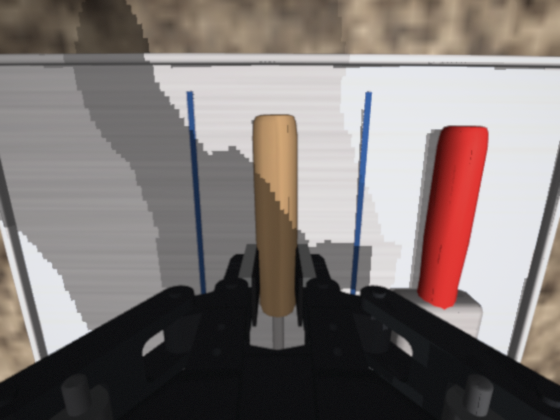

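The spoon handle sits at u≈275, between the blue lines at u≈190–201 and 357–368, so it needs about +1.3 mm. The brush lies flat in the left lane with its rear end at (463,127). The tray's near rim is at v≈57.

```bash
python3 - <<'E'
from h import *
c=load('w7')
print('rim',ray(c,(280,55),10),ray(c,(280,66),4),'spoon end',ray(c,(275,115),20),'brush end',ray(c,(463,126.5),16),'axis',ray(c,(462,140),14),ray(c,(442,285),14))
m=masks(c)['red']; m[:,:400]=0
print(segrows(c,m,range(140,300,25),14))
E
```

```text
rim [332.  129.8  10. ] [335.3 129.8   4. ] spoon end [356.6 127.3  20. ] brush end [362.1 208.4  16. ] axis [368. 210.  14.] [439.9 210.7  14. ]
[(140, 439, 486, [368.0, 210.2]), (165, 435, 483, [379.1, 210.3]), (190, 431, 478, [390.6, 209.9]), (215, 428, 473, [402.8, 209.8]), (240, 424, 468, [415.4, 209.4]), (265, 422, 462, [428.7, 209.2]), (290, 418, 457, [442.7, 208.8])]
```

>>> {"fn": "jog_arm", "kwargs": {
  "steps": [
    [0, 0.13, 0, 0, 0, 0.12, 1.2],
    [0, 0, 0.25, 0, 0, 0, 1.2],
    [0, 0, 0, 0, 0, 0, 1.2]
  ]
}}

```text
clock: 27.73
ee_pos: [427.3, 127.6, 7.6]
ee_rot: [[-1.0, 0.026, 0.001], [0.026, 1.0, 0.001], [-0.001, 0.001, -1.0]]
wrist_force: [-3.4, 0.4, 20.1]
gripper_width: 16.6
gripper_force: 61.6
```

>>> {"fn": "jog_arm", "kwargs": {
  "steps": [
    [0, 0, -0.06, 0, 0, 0, 1.2],
    [0, 0, 0, 0, 0, 0, 2.0],
    [0, 0, 0, 0, 0, 0, 3.0],
    [0, 0, 0, 0, 0, 0, 4.5],
    [0, 0, 0, 0, 0, 0, 4.5],
    [0, 0, -1, 0, 0, 0, 4.5],
    [0, 0, -3, 0, 0, 0, 4.5],
    [0, 0, -3, 0, 0, 0, 4.5],
    [0, 0, -2, 0, 0, 0, 4.5],
    [-1.5, -1.5, 0, 0, 0, 0, 4.5],
    [-1.5, -2.5, 0, 0, 0, 0, 4.5],
    [0, -2.6, 0, 0, 0, 0, 4.5]
  ]
}}

```text
clock: 28.73
ee_pos: [457.6, 60.4, 98.9]
ee_rot: [[-1.0, 0.024, 0.003], [0.024, 1.0, 0.001], [-0.003, 0.001, -1.0]]
wrist_force: [0.2, -0.3, 0.1]
gripper_width: 45.0
gripper_force: 0.0
```

>>> {"fn": "jog_arm", "kwargs": {
  "steps": [
    [0, -2.6, 0, 0, 0, 0, 4.5],
    [0, -2.6, 0, 0, 0, 0, 4.5],
    [0, -2.6, 0, 0, 0, 0, 4.5],
    [0, -2.6, 0, 0, 0, 0, 4.5],
    [0, -2.6, 0, 0, 0, 0, 4.5],
    [0, -2.6, 0, 0, 0, 0, 4.5],
    [0, -1.5, 0, 0, 0, 0, 4.5],
    [0, 0, 0, 0, 0, 0, 4.5],
    [0, 0, 0, 0, 0, 0, 4.5]
  ]
}}

```text
clock: 29.48
ee_pos: [450.3, -111.3, 97.9]
ee_rot: [[-1.0, 0.028, 0.0], [0.028, 1.0, 0.0], [-0.0, 0.0, -1.0]]
wrist_force: [0.3, -0.2, -0.1]
gripper_width: 45.0
gripper_force: 0.0
```

>>> {"fn": "jog_arm", "kwargs": {
  "steps": [
    [-0.7, -0.62, 0, 0, 0, -0.08, 4.5],
    [0, 0, 2, 0, 0, 0, 4.5],
    [0, 0, 2.5, 0, 0, 0, 4.5],
    [0, 0, 2.5, 0, 0, 0, 4.5],
    [0, 0, 1.2, 0, 0, 0, 4.5],
    [0, 0, 0, 0, 0, 0, 4.5],
    [0, 0, 0, 0, 0, 0, 4.5]
  ]
}}

```text
clock: 30.07
ee_pos: [457.4, -116.6, 15.3]
ee_rot: [[-1.0, 0.017, -0.001], [0.017, 1.0, 0.0], [0.001, 0.0, -1.0]]
wrist_force: [0.0, -0.9, 0.2]
gripper_width: 45.1
gripper_force: 0.0
```

>>> {"fn": "jog_arm", "kwargs": {
  "steps": [
    [0, 0, 0.7, 0, 0, 0, 4.5],
    [0, 0, 0.5, 0, 0, 0, 4.5],
    [0, 0, 0, 0, 0, 0, 4.5],
    [0, 0, 0, 0, 0, 0, 3.0],
    [0, 0, 0, 0, 0, 0, 1.2],
    [0, 0, 0, 0, 0, 0, 1.2],
    [0, 0, 0, 0, 0, 0, 1.2],
    [0, 0, 0, 0, 0, 0, 1.2]
  ]
}}

```text
clock: 30.73
ee_pos: [457.5, -117.0, 4.0]
ee_rot: [[-1.0, 0.018, 0.001], [0.018, 1.0, 0.0], [-0.001, 0.0, -1.0]]
wrist_force: [-2.8, 1.2, 9.0]
gripper_width: 16.8
gripper_force: 58.4
```

>>> {"fn": "jog_arm", "kwargs": {
  "steps": [
    [0, 0, -1.5, 0, 0, 0, 1.2],
    [0, 0, -2.5, 0, 0, 0, 1.2],
    [0, 0, -2, 0, 0, 0, 1.2],
    [0, 1, 0, 0, 0, 0, 1.2],
    [0, 2.2, 0, 0, 0, 0, 1.2],
    [0, 2.5, 0, 0, 0, 0, 1.2],
    [0, 2.5, 0, 0, 0, 0, 1.2],
    [0.5, 2.5, 0, 0, 0, 0, 1.2],
    [0.6, 2.5, 0, 0, 0, 0, 1.2],
    [0.6, 2.0, 0, 0, 0, 0, 1.2],
    [0.5, 1.0, 0, 0, 0, 0, 1.2],
    [0, 0, 0, 0, 0, 0, 1.2]
  ]
}}

```text
clock: 31.73
ee_pos: [437.2, 47.9, 63.3]
ee_rot: [[-1.0, 0.014, -0.001], [0.014, 1.0, 0.001], [0.001, 0.001, -1.0]]
wrist_force: [0.8, 0.5, -0.4]
gripper_width: 16.6
gripper_force: 59.1
```

>>> {"fn": "jog_arm", "kwargs": {
  "steps": [
    [0, 0, 0, 0, 0, 0, 1.2],
    [0, 0, 0, 0, 0, 0, 1.2]
  ]
}}

```text
clock: 31.9
ee_pos: [438.4, 44.9, 63.5]
ee_rot: [[-1.0, 0.018, 0.0], [0.018, 1.0, -0.0], [-0.0, -0.0, -1.0]]
wrist_force: [-0.2, -0.8, -0.8]
gripper_width: 16.9
gripper_force: 59.1
```

>>> {"fn": "jog_arm", "kwargs": {
  "steps": [
    [0.4, 0, 0, 0, 0, 0, 1.2],
    [0, 0, 1.5, 0, 0, 0, 1.2],
    [0, 0, 2, 0, 0, 0, 1.2],
    [0, 0, 1.2, 0, 0, 0, 1.2],
    [0, 0, 0.5, 0, 0, 0, 1.2],
    [0, 0, 0, 0, 0, 0, 1.2],
    [0, 0, 0, 0, 0, 0, 1.2]
  ]
}}

```text
clock: 32.48
ee_pos: [434.2, 44.9, 11.6]
ee_rot: [[-1.0, 0.019, -0.0], [0.019, 1.0, -0.0], [0.0, -0.0, -1.0]]
wrist_force: [0.7, -0.4, -0.5]
gripper_width: 17.0
gripper_force: 59.1
```

```bash
python3 - <<'E'
from h import *
s=arm.state(); print(s['ee_pos'],s['wrist_force'])
c=cap('wrist','w8'); m=masks(c); cv2.imwrite('pics/w8b.png',c['image'][:,:,::-1])
R=range(110,240,25)
b=m['blue'].copy(); b[:,430:]=0; b[:,:300]=0
k=m['black'].copy(); k[:,:235]=0; k[:,320:]=0
print('black',segrows(c,k,R,14)); print('blueR',segrows(c,b,R,4))
E
```

```text
[434.1806282   44.86667769  11.61107386] [ 0.69370305 -0.39602738 -0.49457678]
black [(110, 255, 299, [361.5, 47.6]), (135, 256, 299, [372.1, 47.6]), (160, 256, 298, [383.2, 47.2]), (185, 256, 297, [394.7, 46.8]), (210, 257, 297, [406.8, 46.8]), (235, 258, 296, [419.5, 46.6])]
blueR [(110, 361, 365, [361.8, 87.8]), (135, 359, 363, [373.2, 87.4]), (160, 357, 361, [385.1, 87.1]), (185, 356, 359, [397.5, 87.0]), (210, 354, 357, [410.4, 86.7]), (235, 352, 356, [424.0, 86.6])]
```

View pics/w8b.png

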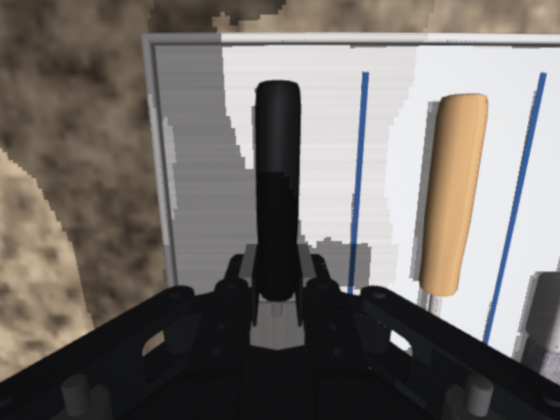

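The spatula handle (u≈277) is parallel to the line (u≈352–365) and 40.2 mm from it. It goes 0.8 mm to the right, then down and released.

>>> {"fn": "jog_arm", "kwargs": {
  "steps": [
    [0, -0.08, 0.2, 0, 0, 0, 1.2],
    [0, 0, 0.15, 0, 0, 0, 1.2],
    [0, 0, 0, 0, 0, 0, 1.2],
    [0, 0, 0, 0, 0, 0, 2.0],
    [0, 0, 0, 0, 0, 0, 3.0],
    [0, 0, 0, 0, 0, 0, 4.5],
    [0, 0, 0, 0, 0, 0, 4.5],
    [0, 0, -1, 0, 0, 0, 4.5],
    [0, 0, -3, 0, 0, 0, 4.5],
    [0, 0, -3, 0, 0, 0, 4.5],
    [0, 0, -3, 0, 0, 0, 4.5],
    [0, 0, -3, 0, 0, 0, 4.5]
  ]
}}

```text
clock: 33.53
ee_pos: [433.8, 44.2, 139.9]
ee_rot: [[-1.0, 0.018, -0.0], [0.018, 1.0, -0.0], [0.0, -0.0, -1.0]]
wrist_force: [0.4, 0.3, 0.0]
gripper_width: 44.9
gripper_force: 0.0
```

>>> {"fn": "jog_arm", "kwargs": {
  "steps": [
    [-1, -2.5, -1.5, 0, 0, 0, 4.5],
    [-1, -2.5, -1.5, 0, 0, 0, 4.5],
    [-1, -2.5, -1.5, 0, 0, 0, 4.5],
    [0, -2.5, -1.5, 0, 0, 0, 4.5],
    [0, -2.5, -1, 0, 0, 0, 4.5],
    [0, -2.5, 0, 0, 0, 0, 4.5],
    [0, 0, 0, 0, 0, 0, 4.5],
    [0, 0, 0, 0, 0, 0, 4.5]
  ]
}}

```text
clock: 34.2
ee_pos: [461.1, -107.1, 208.6]
ee_rot: [[-1.0, 0.021, 0.0], [0.021, 1.0, 0.0], [-0.0, 0.0, -1.0]]
wrist_force: [0.1, 1.2, 0.3]
gripper_width: 45.0
gripper_force: 0.0
```

```bash
python3 - <<'E'
from h import *
s=arm.state(); print(s['ee_pos'],s['clock'])
t=cap('top','t9')['image'][:,:,::-1]; q=cap('side','s9')['image'][:,:,::-1]
cv2.imwrite('pics/f9.png',np.hstack([cv2.resize(t[160:330,165:445],None,fx=1.43,fy=1.43*2,interpolation=cv2.INTER_CUBIC)[:, :400],cv2.resize(q[130:300,180:375],(400,486))]) if 0 else np.vstack([cv2.resize(t[150:325,165:445],(560,350),interpolation=cv2.INTER_CUBIC),cv2.resize(q[145:320,180:460],(400,250),interpolation=cv2.INTER_CUBIC)[:,:400]]) if 0 else np.vstack([cv2.resize(t[150:322,165:445],(560,344),interpolation=cv2.INTER_CUBIC),cv2.resize(q[150:278,180:460],(560,256),interpolation=cv2.INTER_CUBIC)]))
E
```

```text
[ 461.09485512 -107.08126395  208.61942657] 34.2
```

View pics/f9.png

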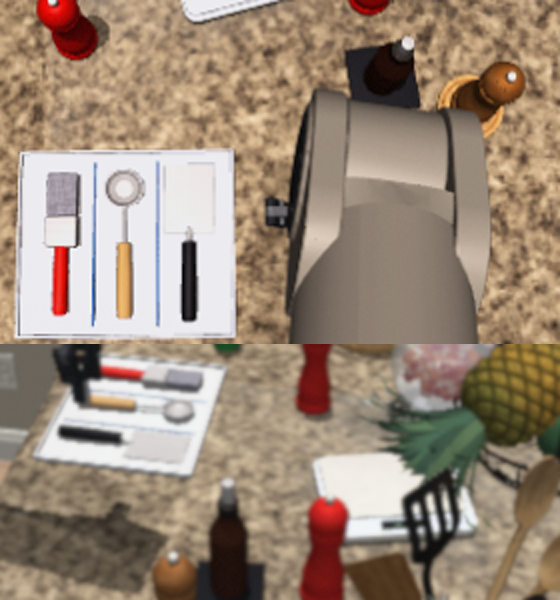

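All three tools lie in their lanes, and both bottles stand on their coasters: mill knob at (511,75) and mister cap at (406,43) in the crop. One numeric check before handing in.

```bash
python3 - <<'E'
from h import *
c=load('t9')
f=lambda x,y,z: ray(c,(165+x/2-.25,150+y/2-.25),z)
print('mill',f(511,75.5,176),'want 613.5 -332.5'); print('mister',f(406,43.5,183),'want 657.5 -216.5')
print('spoon',f(124,317,14),f(125,187,14),'spat',f(189,320,14),f(189,243,14),'blade',f(190,198,7))
print('tray',f(22,150,10),f(234,150,10),f(236,341,10),f(17,336,10))
E
```

```text
mill [ 616.1 -331.5  176. ] want 613.5 -332.5
mister [ 654.7 -212.1  183. ] want 657.5 -216.5
spoon [356.3 128.2  14. ] [520.5 125.2  14. ] spat [350.5  46.6  14. ] [446.7  44.4  14. ] blade [504.6  42.1   7. ]
tray [573.  260.4  10. ] [565.1 -16.6  10. ] [322.7 -11.6  10. ] [335.4 264.7  10. ]
```

```bash
python3 -c "
from bench import arm
print(arm.job_done())"
```

```text
the job is handed in; nothing more can be done
None
```

I handed the job in at about 34 s, but the judge's verdict wasn't shown: brush, spoon and spatula lie left to right in their lanes, and the mill and mister stand on their coasters, about 3 mm and up to 5 mm off centre by the last picture.

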